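# Clamp the canister and take off its push-and-turn safety cap

## Task

The red canister stands in its clamp rack with both clamps slack: turn the green and the yellow clamp knob clockwise, in either order, each fully home to its end stop. Then take off the canister's white safety cap: press it down, turn it anticlockwise while it is pressed until it comes free, and lift it straight up. Finish still holding the cap in the gripper, upright and still, about 8 cm above where it sat and over the neck; leave the knobs home and the other things on the shelf where they are.

Things in the scene. Friction and masses are not known exactly. Their poses are not given: they have to be found in the camera images.
- rack: Dark steel clamp rack (base 170 x 310 x 12 mm) with a red plastic canister (110 x 160 mm, top at 110 mm) fixed in it; it cannot move. Origin on the shelf surface, straight below the axis of the canister's neck, z up. x points across the rack, y along the line from the yellow knob through the neck to the green knob.
- neck (a point): Fixed point on the vertical neck axis at the top of the red collar (74 mm across) under the cap, 121 mm above the shelf. Axes as the rack's. Locked, cap_grip is 48 mm above this point and the cap's x axis lies along the rack's x axis (either way round) within about 7 degrees of play.
- cap_grip (a point): Centre of the black grip bar of the loose white safety cap. The bar is 50 mm long (cap's x axis), 16 mm thick, 26 mm high, this point half-way up; it stands on the cap's white disc (64 mm across), whose upper face is 13 mm below this point. The skirt, 64 mm outside, reaches 39 mm below this point. Two fingers straddling the bar can press on the disc with their tips.
- cap: The same cap, 50 g, origin 19 mm below cap_grip. A spring pushes it up into its lock: 5 N starts it moving down, 9 N at the bottom of its 9 mm travel, where the skirt meets the collar. Held down 6.5 mm or more (8 is good) it turns anticlockwise seen from above; 50 to 125 degrees (70 is good) from its locked direction it is free to lift straight off, clear of the neck after 15 mm.
- knob_green (a joint): Angle (rad) of the green clamp knob, which stands on a post 118 mm from the neck axis, on the rack's +y side. 0 is slack, 1.4 is the end stop (home); it grows clockwise seen from above and starts between 0 and 0.35. Stays where left; takes about 0.06 N m to turn. Its clamp toe goes down 6 mm on the canister as it turns.
- knob_green_grip (a point): Centre of the green knob's grip bar, on the knob's vertical axis, 153 mm above the shelf. The bar is 44 mm long (this point's x axis), 14 mm thick and 26 mm high, this point being half-way up, on a disc 46 mm across whose upper face is 13 mm below this point. At the end stop the bar lies along the rack's y axis, that is in line with the other knob.
- knob_yellow (a joint): Angle (rad) of the yellow clamp knob, on the rack's -y side; otherwise the same as the green one.
- knob_yellow_grip (a point): Centre of the yellow knob's grip bar; same sizes and meaning as the green one's.
- charger: Blue battery charger with carrying handle, 110 x 170 x 110 mm, origin at the centre of its underside. Leave alone.
- socket_tray: Aluminium tray of steel sockets, 100 x 200 x 35 mm, origin at the centre of its underside. Leave alone.
- torch: Black press-button torch lying down, 140 mm long, 42 mm thick, origin under its middle. Leave alone.
- hook_rail: Chrome hook rail 240 mm wide (y), 206 mm high, with a steel terminal wrench hung on it, fixed; origin at the centre of its underside. Leave alone.
- spray_can: Grey spray can with yellow label, 60 mm across, 170 mm high, origin at the centre of its underside. Leave alone.
- grease_jar: Jar with black lid, 70 mm across, 75 mm high, origin at the centre of its underside. Leave alone.
- parts_bin: Grey open parts bin, 100 x 130 x 50 mm, origin at the centre of its underside. Leave alone.
Things that resemble listed ones, but are neither listed nor needed, are in the scene too. What is shaped like the cap but blue is not meant.

How it is judged:
By the outcome, as a careful person would: the job done as asked, in the order asked, and still so for the second after the job is handed in, while the arm keeps its last pose, push and grip.
It also fails if it takes over 69 s, if anything falls off the work surface, if the arm or the gripper's body presses on something with over 40 N, if the wrist force passes 120 N, or if a joint passes its speed limit or range.

## Robot

A 7-joint arm with a two-finger parallel gripper is mounted at the origin on the work surface. World frame = base frame: x ahead of the robot, y to its left, z up, the work surface at z = 0. Lengths are in m, angles in rad, forces in N, time in s.
With the tool pointing down it reaches from about 0.4 to 0.85 m from the base axis. Payload 10.4 kg.
Tool frame: the origin (TCP) lies at the very end of the fingers, on their centre line; the grasp point (between the pads) lies 19 mm behind it; x points along the fingers, z is the direction in which the jaws open and shut, and the axes are right-handed (so a half turn about x gives the same grasp; the last joint's range is limited). The gripper opens to 85 mm and grips with 20 to 120 N. Pads are 22 mm wide; open, the fingers measure 114 mm over their backs; the gripper's body (76 mm by 85 mm) begins 54 mm behind the grasp point. The pads swing forward as they close: fully open they stand 13 mm farther back than shut.
Start: joints at [-1.226, 0.332, -0.065, 1.46, 0.022, 1.35, -0.088], TCP at [0.225, 0.583, 0.231] pointing down, gripper open.
Joint ranges: [-2.6, 2.6], [-0.5, 2.12], [-1.47, 1.34], [0.16, 2.42], [-1.27, 4.41], [0.06, 2.06], [-2.6, 2.6]. Speed limits (rad/s): [2.22, 2.22, 2.79, 2.79, 3.14, 3.14, 3.14].

## Interface

Orientations are given as a rotation vector (axis times angle).
In Python, from station import manip, eoat, inverse_kinematics, capture, camera_params, current_time, current_joints, current_qd, current_joint_efforts, current_position, current_orientation, current_ft_force, current_torque, current_grip_width gives the robot as it stands. Calls block until the motion is done:
- manip.move_to(position, orientation): joint-space move of the TCP to a pose.
- manip.move_l(position, orientation=None, vel=0.15): straight line of the TCP; orientation=None keeps the orientation; vel is the mean speed in m/s.
- manip.set_joints(angles): joint-space move.
- eoat.gripper_open() and eoat.gripper_close(): open the fingers fully, or close them until they stop; the grip force is fixed at half the most.
- manip.wait(seconds).
- inverse_kinematics(position, orientation): joint angles nearest the present ones, or None.
- capture(name): name is "side" or "top"; returns the picture (384x512x3 uint8, red, green, blue); there is no depth.
- camera_params(name): a dict with "intrinsics" (3x3 intrinsics, pixels), "distortion" ([k1, k2, p1, p2, k3] as OpenCV has them; the pictures are not rectified), "extrinsics" (4x4, takes a point from camera to world coordinates). Camera axes: x right, y down, z forward; pixel columns grow to the right and rows downward; lengths in m; the calibration is good to about 2 mm. A picture is of the moment at which its call begins. camera_params takes no time and is no camera call.
A pose or a line that the arm cannot do raises manip.IKError and nothing moves.
- manip.sign_off(): hands the job in, once; it reports no verdict.
Readings, each from a call of its own:
- current_time(): time.
- current_joints(): joint angles.
- current_qd(): joint speeds.
- current_joint_efforts(): joint torques, N m.
- current_position(): TCP position.
- current_orientation(): TCP orientation.
- current_ft_force(): force on the tool from outside, world axes, zero at the start.
- current_torque(): the same for the moment, N m.
- current_grip_width(): opening from 0.0 (shut) to 1.0 (fully open).
Only numpy, scipy, OpenCV 4.12 (cv2) and the standard library are available. Lean on these libraries where they do the work, as an engineer would, in place of code of your own. Each camera call takes 0.05 s, during which the arm holds its last target.

## Working session

There is one attempt and no reset: what is moved stays moved. The work goes in short steps, each a Python script; the robot and the scene stay as the last script left them, time stands still between calls to the robot, and variables do not carry over. Pictures are saved under pics/ and viewed, and the job is handed in when it is done.

```bash
ls; mkdir -p pics
python3 - <<'E'
from station import *
import cv2
for n in ("side","top"):
    im=capture(n); cv2.imwrite(f"pics/{n}0.png",cv2.cvtColor(im,cv2.COLOR_RGB2BGR))
    p=camera_params(n); print(n,p)
print(current_time(),current_position(),current_orientation(),current_grip_width())
E
```

```text
pics
side {'intrinsics': array([[407.09740524,   0.        , 248.1021006 ],
       [  0.        , 407.09740524, 197.85027112],
       [  0.        ,   0.        ,   1.        ]]), 'distortion': array([-0.13331161,  0.        ,  0.        ,  0.        ,  0.        ]), 'extrinsics': array([[ 0.8100224 , -0.32834111,  0.48585577, -0.07966783],
       [-0.58639582, -0.45625222,  0.66930849, -0.88753753],
       [ 0.00191129, -0.82705866, -0.56211237,  0.85657095],
       [ 0.        ,  0.        ,  0.        ,  1.        ]])}
top {'intrinsics': array([[377.73020015,   0.        , 248.85126717],
       [  0.        , 377.73020015, 192.4104693 ],
       [  0.        ,   0.        ,   1.        ]]), 'distortion': array([-0.07534887,  0.        ,  0.        ,  0.        ,  0.        ]), 'extrinsics': array([[-0.01873964, -0.98779283,  0.15464204,  0.3651734 ],
       [-0.99968343,  0.02110868,  0.01369156, -0.00909311],
       [-0.01678871, -0.15433651, -0.98787569,  1.38932148],
       [ 0.        ,  0.        ,  0.        ,  1.        ]])}
0.1 [0.22460499 0.58288248 0.23058389] [-0.93490077  1.36213851  0.93364861] 1.0000441059946388
```

View pics/side0.png

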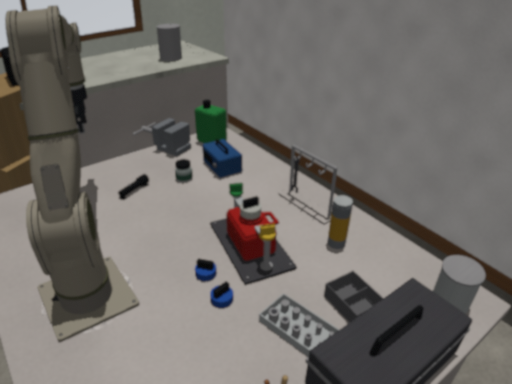

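View pics/top0.png

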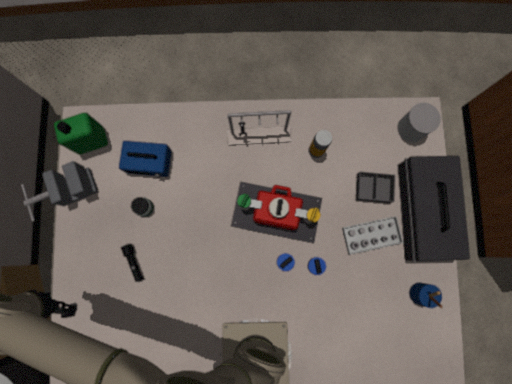

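The top view shows the red canister at about (279,208), with the white cap on it, the green knob at (244,202) and the yellow knob at (313,215). The blue lookalike caps at (286,262) and (317,266) aren't meant. The green canister at (80,133) isn't either. I'll confirm with an enlarged crop.

Run:
```python
import cv2,numpy as np
a=cv2.imread("pics/top0.png")[180:245,225:330]; b=cv2.imread("pics/side0.png")[175:280,205:300]
cv2.imwrite("pics/topc0.png",cv2.resize(a,None,fx=7,fy=7,interpolation=cv2.INTER_CUBIC))
cv2.imwrite("pics/sidec0.png",cv2.resize(b,None,fx=5.5,fy=5.5,interpolation=cv2.INTER_CUBIC))
```

```text
(no output)
```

View pics/topc0.png

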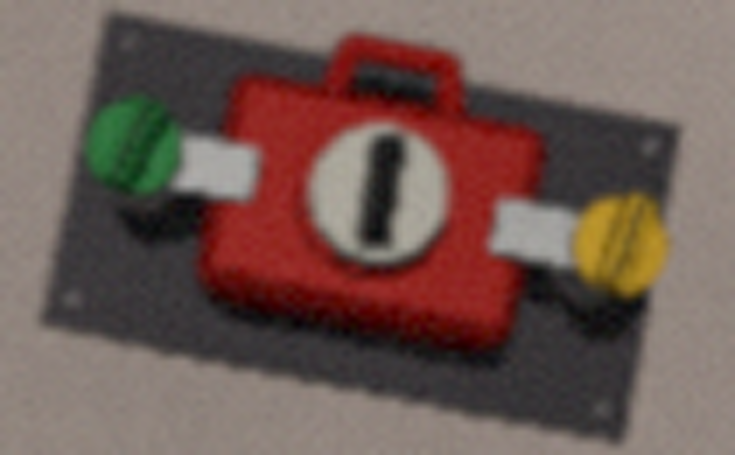

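View pics/sidec0.png

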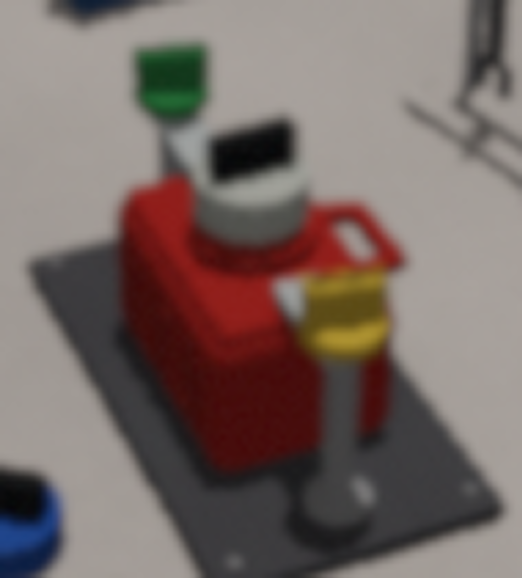

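```bash
cat > h.py <<'E'
import numpy as np, cv2
from station import *
from scipy.spatial.transform import Rotation as R
from scipy.optimize import least_squares
P={n:camera_params(n) for n in("side","top")}
def proj(n,pts):
    p=P[n];E=p["extrinsics"];pts=np.atleast_2d(pts)
    c=(pts-E[:3,3])@E[:3,:3]
    return cv2.projectPoints(c.reshape(-1,1,3),np.zeros(3),np.zeros(3),p["intrinsics"],p["distortion"])[0][:,0]
def unproj(n,uv,z):
    p=P[n];E=p["extrinsics"]
    u=cv2.undistortPoints(np.array(uv,float).reshape(-1,1,2),p["intrinsics"],p["distortion"])[:,0]
    d=np.c_[u,np.ones(len(u))]@E[:3,:3].T
    return E[:3,3]+d*((z-E[2,3])/d[:,2])[:,None]
def rz(a): return R.from_euler('z',a).as_matrix()
E
cat > fit.py <<'E'
from h import *
T=lambda l:(np.array(l,float)+.5)/7-.5+[225,180]
S=lambda l:(np.array(l,float)+.5)/5.5-.5+[205,175]
print("cap top disc",unproj("top",T([(380,195)]),.156), "cap side",unproj("side",S([(252,190)]),.156))
g=unproj("top",T([(134,147)]),.140);y=unproj("top",T([(621,245)]),.140)
print("g",g,"y",y,np.linalg.norm(g-y))
pc=unproj("top",T([(110,12),(680,125),(625,440),(42,322)]),.012);print("plate",pc.round(4),pc.mean(0),np.linalg.norm(np.diff(pc,axis=0),axis=1))
d=g-y;d=d[0];print("yaw from knobs",np.degrees(np.arctan2(-d[0],d[1])))
e=(pc[0]+pc[3]-pc[1]-pc[2]);print("yaw plate",np.degrees(np.arctan2(-e[0],e[1])))
for nm,l,z in(("cap",[(373,240),(390,135)],.182),("g",[(120,175),(160,105)],.166),("y",[(607,285),(637,198)],.166)):
    b=unproj("top",T(l),z);v=b[1]-b[0];print(nm,b.mean(0),np.degrees(np.arctan2(v[1],v[0])),np.linalg.norm(v))
E
python3 fit.py
```

```text
cap top disc [[ 0.50625005 -0.0895445   0.156     ]] cap side [[ 0.49673552 -0.1051755   0.156     ]]
g [[0.53354407 0.02588299 0.14      ]] y [[ 0.48180782 -0.20404342  0.14      ]] 0.23567518115400282
plate [[ 0.6232  0.041   0.012 ]
 [ 0.5564 -0.2579  0.012 ]
 [ 0.3926 -0.2218  0.012 ]
 [ 0.4598  0.0789  0.012 ]] [ 0.50799922 -0.08993499  0.012     ] [0.3062747  0.16769065 0.30815001]
yaw from knobs -12.681049651425102
yaw plate -12.606826874140552
cap [ 0.50679506 -0.08865944  0.182     ] -10.876990351697769 0.049232145319430175
g [0.53330934 0.02227932 0.166     ] -30.558895906454193 0.037856387122772645
y [ 0.4810463 -0.2005459  0.166    ] -21.351515635064473 0.04314152830168229
```

```bash
cat > ov.py <<'E'
from h import *
N=np.array([.5072,-.0894,0]);yaw=np.radians(-12.65);Rr=rz(yaw)
def boxtop(c,a,l,t,z): return [c+rz(a)@[sx*l/2,sy*t/2,0]+[0,0,z] for sx,sy in((1,1),(1,-1),(-1,-1),(-1,1))]
def circ(c,r,z): return [c+[r*np.cos(t),r*np.sin(t),z] for t in np.linspace(0,6.28,24)]
G=N+Rr@[0,.118,0];Y=N-Rr@[0,.118,0]
polys=[boxtop(N,yaw,.17,.31,.012),boxtop(N,np.radians(-10.9),.05,.016,.182),circ(N,.032,.156),circ(G,.023,.14),circ(Y,.023,.14),
 boxtop(G,np.radians(-30.5),.044,.014,.166),boxtop(Y,np.radians(-21.5),.044,.014,.166)]
for n,(r0,r1,c0,c1),s in(("top",(180,245,225,330),7),("side",(175,280,205,300),5.5)):
    im=cv2.resize(cv2.imread(f"pics/{n}0.png")[r0:r1,c0:c1],None,fx=s,fy=s,interpolation=cv2.INTER_CUBIC)
    for p in polys:
        q=((proj(n,p)-[c0,r0]+.5)*s-.5).astype(np.int32); cv2.polylines(im,[q],True,(255,0,255),1)
    cv2.imwrite(f"pics/ov_{n}.png",im)
E
python3 ov.py
```

```text
(no output)
```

View pics/ov_top.png

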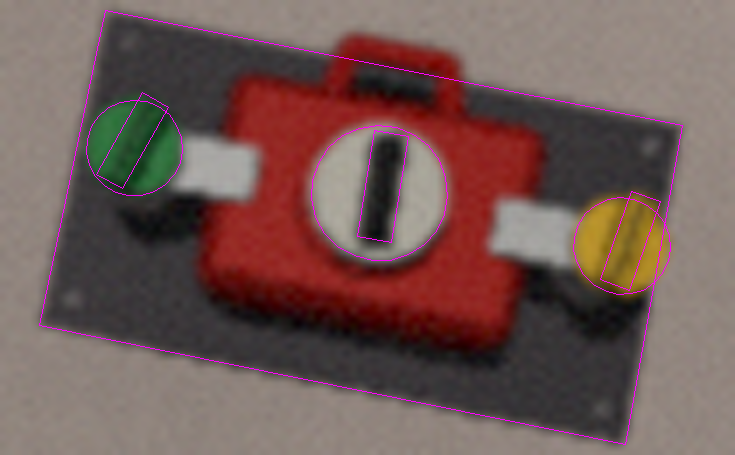

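View pics/ov_side.png

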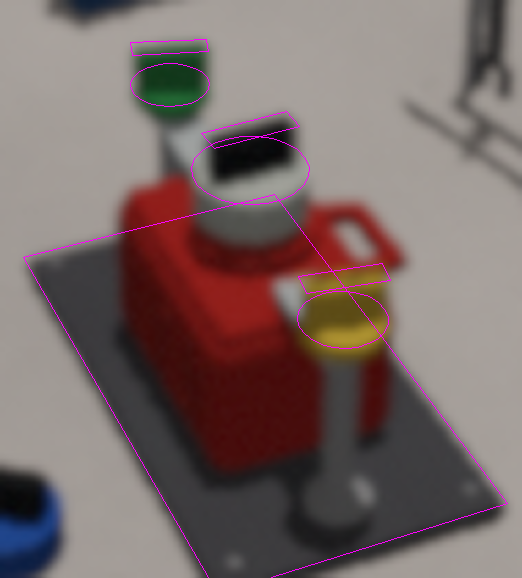

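```bash
cat >> h.py <<'E'
yaw=np.radians(-12.65);Rr=rz(yaw)
N=np.array([.506,-.0905,0]);G=N+Rr@[0,.118,0];Y=N-Rr@[0,.118,0]
def ori(bar_deg,half=0):
    a=np.radians(bar_deg+90+180*half)
    x=np.array([0,0,-1.]);z=np.array([np.cos(a),np.sin(a),0]);y=np.cross(z,x)
    return R.from_matrix(np.c_[x,y,z]).as_rotvec()
E
python3 - <<'E'
from h import *
print(R.from_rotvec(current_orientation()).as_matrix().round(3))
for nm,c,z,angs in(("G",G,.145,(-35,-105)),("Y",Y,.145,(-22,-105)),("N",N,.159,(-11,60))):
  for h in(0,1):
    for a in angs:
      q=inverse_kinematics(c+[0,0,z],ori(a,h)); print(nm,h,a,None if q is None else np.round(q,2))
print(current_time())
E
```

```text
[[-0.    -0.933  0.36 ]
 [-0.001  0.36   0.933]
 [-1.    -0.    -0.001]]
G 0 -35 [-0.6   0.21  0.52  1.84 -0.11  1.12  0.93]
G 0 -105 [-0.63  0.21  0.56  1.84 -0.12  1.12 -0.29]
G 1 -35 [-1.11  0.37  1.18  1.86 -0.37  1.16 -1.98]
G 1 -105 [ 0.87  0.48 -1.23  1.77  0.47  1.24  2.39]
Y 0 -22 [-0.56  0.26  1.01  1.88 -0.24  1.13  1.73]
Y 0 -105 [-0.62  0.29  1.09  1.88 -0.29  1.14  0.31]
Y 1 -22 [-0.68  0.33  1.18  1.88 -0.34  1.15 -1.33]
Y 1 -105 None
N 0 -11 [-0.61  0.16  0.77  1.88 -0.13  1.15  1.58]
N 0 60 [ 1.13  0.39 -1.23  1.8   0.39  1.23  2.41]
N 1 -11 [-0.64  0.17  0.8   1.88 -0.13  1.15 -1.55]
N 1 60 [-0.64  0.17  0.8   1.88 -0.13  1.15 -0.31]
0.1
```

```bash
cat >> h.py <<'E'
def st(t=""):
    print(t,"t",round(current_time(),2),"p",np.round(current_position(),4),"F",np.round(current_ft_force(),1),"M",np.round(current_torque(),2),"w",round(current_grip_width(),3),"q7",round(current_joints()[6],3))
def snap(tag,box={"top":(180,245,225,330),"side":(175,280,205,300)},s={"top":6,"side":5.5}):
    for n in box:
        im=capture(n);r0,r1,c0,c1=box[n]
        cv2.imwrite(f"pics/{tag}_{n}full.png",im[...,::-1])
        cv2.imwrite(f"pics/{tag}_{n}.png",cv2.resize(np.ascontiguousarray(im[r0:r1,c0:c1,::-1]),None,fx=s[n],fy=s[n],interpolation=cv2.INTER_CUBIC))
E
python3 - <<'E'
from h import *
manip.move_to(G+[0,0,.25],ori(-34)); st()
snap("gh",{"top":(160,245,205,330),"side":(110,215,190,285)})
print(G)
E
```

```text
t 2.38 p [0.5319 0.0259 0.2499] F [ 1.2 -0.4 -0.1] M [-0.02 -0.09  0.01] w 0.998 q7 0.9
[0.53184139 0.02463567 0.        ]
```

View pics/gh_side.png

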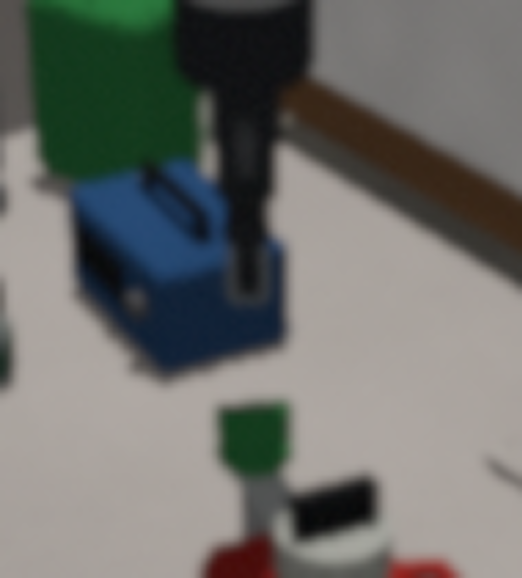

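View pics/gh_topfull.png

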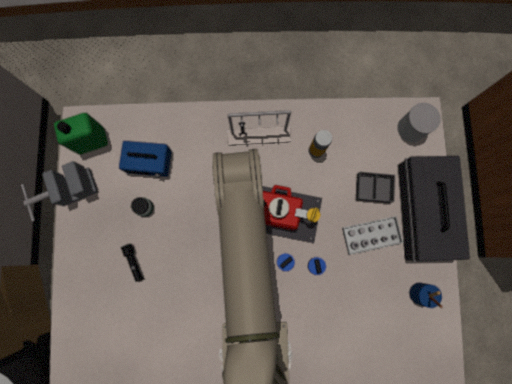

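Run:
```python
from h import *
f=lambda p:(((proj("side",p)-[190,110]+.5)*5.5-.5)).round(1)
p=current_position()
print(f(p),f(p+[0,0,.013]),f(p+[0,0,.08]),"bar top c",f(G+[0,0,.166]),"disc edge",f(G+[0,0,.14]), "N",f(N+[0,0,.182]))
for d in((.01,0,0),(0,.01,0)): print(f(G+[0,0,.166]+d))
st()
```

```text
[[248.  278.4]] [[247.6 257.9]] [[245.7 148.5]] bar top c [[251.2 406.3]] disc edge [[251.9 443.9]] N [[332.5 489.1]]
[[265.4 400.9]]
[[241.5 398.8]]
 t 2.48 p [0.5319 0.0256 0.2499] F [ 0.2  0.4 -0.8] M [0.03 0.02 0.01] w 0.998 q7 0.9
```

```bash
sed -i 's/N=np.array(\[.506,-.0905,0\])/N=np.array([.5067,-.0899,0])/' h.py
python3 - <<'E'
from h import *
manip.move_l(G+[0,0,.19],ori(-34)); st()
manip.move_l(G+[0,0,.146],vel=.08); st("down")
if abs(current_ft_force()[2])<8:
    eoat.gripper_close(); st("closed"); manip.wait(.2); st()
snap("gc",{"side":(110,215,190,285)})
E
```

```text
t 3.02 p [0.5328 0.0253 0.1906] F [-0.   0.4 -0. ] M [ 0.03 -0.03 -0.01] w 1.003 q7 0.921
down t 3.73 p [0.5327 0.0252 0.1463] F [0.4 0.1 0.9] M [ 0.    0.07 -0.03] w 0.999 q7 0.943
closed t 4.38 p [0.5336 0.0261 0.1466] F [4.2 3.  0.5] M [ 0.49 -0.82 -0.02] w 0.152 q7 0.943
 t 4.58 p [0.5336 0.0261 0.1466] F [4.4 2.  0.2] M [ 0.6  -0.82  0.06] w 0.144 q7 0.943
```

View pics/gc_side.png

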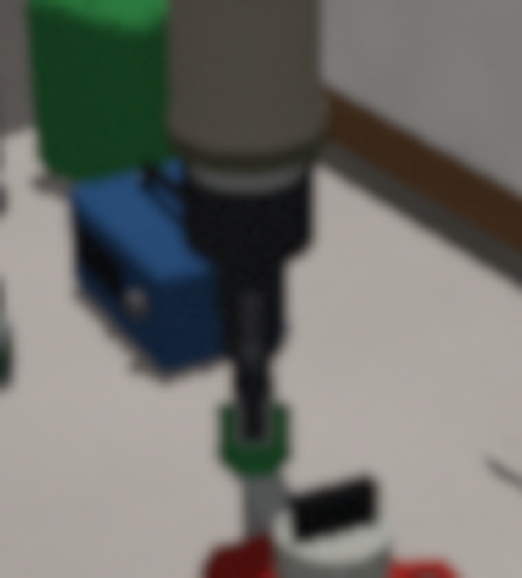

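```bash
sed -i 's/N=np.array(\[.5067,-.0899,0\])/N=np.array([.5075,-.0889,0])/' h.py
python3 - <<'E'
from h import *
manip.move_l(G+[0,0,.146],ori(-34),vel=.1); st("recentre")
q0=np.array(current_joints())
for d in(20,40,60,68.65):
    q=q0.copy();q[6]-=np.radians(d);manip.set_joints(q);st(d)
snap("gt",{"side":(110,215,190,285)})
E
```

```text
recentre t 4.88 p [0.5337 0.0262 0.1465] F [ 1.2 -0.3  4.8] M [-0.06  0.19  0.08] w 0.147 q7 0.942
20 t 5.31 p [0.5337 0.0262 0.1466] F [1.8 1.2 0.9] M [ 0.21 -0.07 -0.  ] w 0.148 q7 0.597
40 t 5.73 p [0.5338 0.0263 0.1466] F [0.5 1.7 0.6] M [ 0.28 -0.3  -0.06] w 0.151 q7 0.25
60 t 6.16 p [0.5338 0.0263 0.1466] F [2.3 1.5 0.1] M [ 0.44 -0.52 -0.02] w 0.148 q7 -0.098
68.65 t 6.42 p [0.5339 0.0263 0.1466] F [ 3.   2.1 -0.7] M [ 0.54 -0.7  -0.05] w 0.146 q7 -0.249
```

```bash
cat >> h.py <<'E'
def home(maxdeg=14,thr=.35):
    q0=np.array(current_joints());
    for d in np.arange(1.5,maxdeg,1.5):
        q=q0.copy();q[6]-=np.radians(d);manip.set_joints(q);manip.wait(.1)
        m=np.mean([current_torque()[2] for _ in range(3)]);
        z=R.from_rotvec(current_orientation()).as_matrix()[:,2];b=np.degrees(np.arctan2(z[1],z[0]))-90
        print(round(d,1),"Mz",round(m,3),"bar",round(b,2),"q7",current_joints()[6].round(3),"cmd",q[6].round(3))
        if abs(m)>thr: break
E
python3 - <<'E'
from h import *
home(); st()
E
```

```text
1.5 Mz 0.032 bar -103.62 q7 -0.273 cmd -0.275
3.0 Mz 0.544 bar -105.15 q7 -0.3 cmd -0.301
 t 7.17 p [0.5339 0.0263 0.1466] F [ 3.   2.2 -0.5] M [ 0.49 -0.64  0.54] w 0.146 q7 -0.3
```

Run:
```python
from h import *
eoat.gripper_open(); st()
manip.move_l(G+[0,0,.20],vel=.2)
manip.move_to(Y+[0,0,.20],ori(-24)); st("Y")
manip.move_l(Y+[0,0,.146],vel=.1); st("down")
snap("yh")
if abs(current_ft_force()[2])<8:
    eoat.gripper_close();manip.wait(.1); st("closed")
snap("yc")
```

```text
t 7.88 p [0.5338 0.0263 0.1466] F [ 0.2  0.3 -0.2] M [ 0.02 -0.02  0.02] w 0.999 q7 -0.301
Y t 9.93 p [ 0.4817 -0.2035  0.1997] F [-0.5  0.1 -0.9] M [ 0.03  0.03 -0.01] w 1.0 q7 1.541
down t 10.62 p [ 0.4819 -0.2041  0.1464] F [0.4 0.4 0.2] M [-0.05 -0.01 -0.  ] w 0.999 q7 1.575
closed t 11.47 p [ 0.4817 -0.2041  0.1462] F [-1.6  1.4  3.8] M [0.15 0.45 0.06] w 0.148 q7 1.575
```

View pics/yc_side.png

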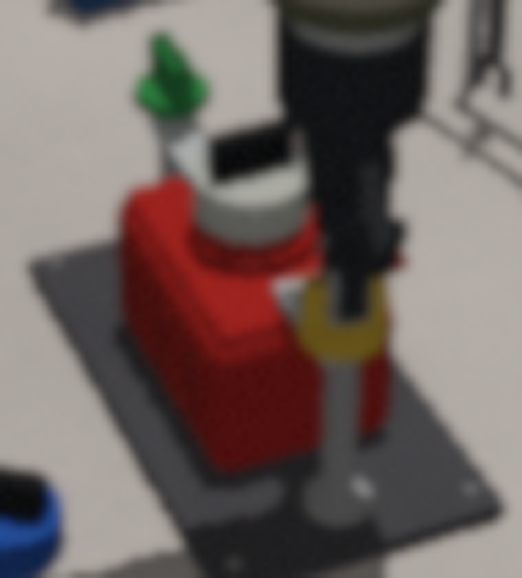

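View pics/yh_side.png

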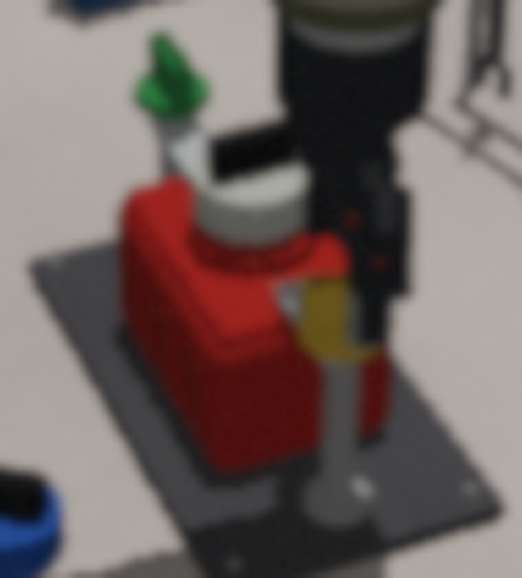

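The side view shows the green knob at crop (170,75) turned with its bar end-on, in line with the yellow knob, as it should be at home. The fingers are closed on the yellow bar at (345,300), well centred. Next I turn yellow home.

Run:
```python
from h import *
q0=np.array(current_joints())
for d in(40,76):
    q=q0.copy();q[6]-=np.radians(d);manip.set_joints(q);st(d)
home(); st()
eoat.gripper_open(); st("open")
manip.move_l(Y+[0,0,.21],vel=.2)
snap("ya",{"side":(175,280,205,300)})
```

```text
40 t 12.28 p [ 0.4817 -0.204   0.1462] F [-1.1  0.8  2.8] M [ 0.19  0.21 -0.09] w 0.15 q7 0.88
76 t 12.93 p [ 0.4818 -0.2039  0.1462] F [0.5 0.3 2.6] M [ 0.22  0.06 -0.02] w 0.145 q7 0.252
1.5 Mz -0.069 bar -101.19 q7 0.227 cmd 0.226
3.0 Mz 0.016 bar -102.72 q7 0.201 cmd 0.2
4.5 Mz 0.464 bar -104.2 q7 0.175 cmd 0.174
 t 13.97 p [ 0.4819 -0.204   0.1462] F [-0.6  0.6  2.8] M [0.06 0.12 0.46] w 0.152 q7 0.175
open t 14.68 p [ 0.4818 -0.2039  0.1462] F [ 0.2 -0.1  0. ] M [-0.01 -0.    0.05] w 1.0 q7 0.174
```

View pics/ya_side.png

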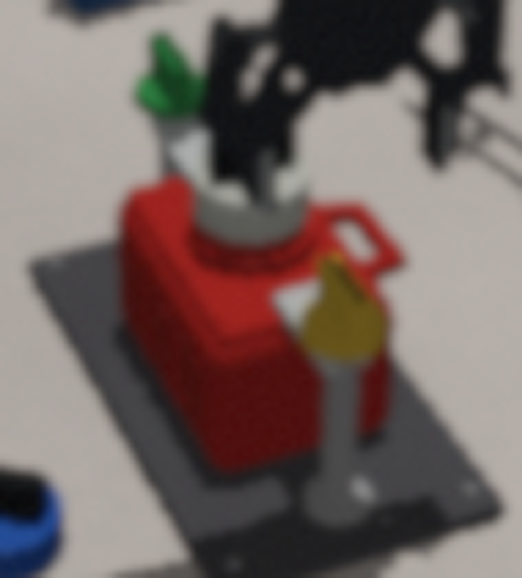

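Both knobs show their bars end-on, green at (170,75) and yellow at (345,290). Now the cap.

Run:
```python
from h import *
manip.move_l(Y+[0,0,.25],vel=.2)
manip.move_to(N+[0,0,.25],ori(-11.5,1)); st("hover")
manip.move_l(N+[0,0,.20],vel=.15)
manip.move_l(N+[0,0,.158],vel=.08); st("down")
if abs(current_ft_force()[2])<8:
    eoat.gripper_close();manip.wait(.1); st("closed")
snap("cc")
```

```text
hover t 17.1 p [ 0.5073 -0.0892  0.2496] F [-0.4  0.6  0.1] M [-0.05 -0.01 -0.01] w 1.0 q7 -1.644
down t 18.26 p [ 0.5077 -0.089   0.1583] F [0.3 0.9 0.3] M [ 0.    0.02 -0.05] w 1.0 q7 -1.601
closed t 19.0 p [ 0.5076 -0.0889  0.1582] F [-2.1 -0.2  3.8] M [ 0.07  0.39 -0.01] w 0.172 q7 -1.601
```

View pics/cc_side.png

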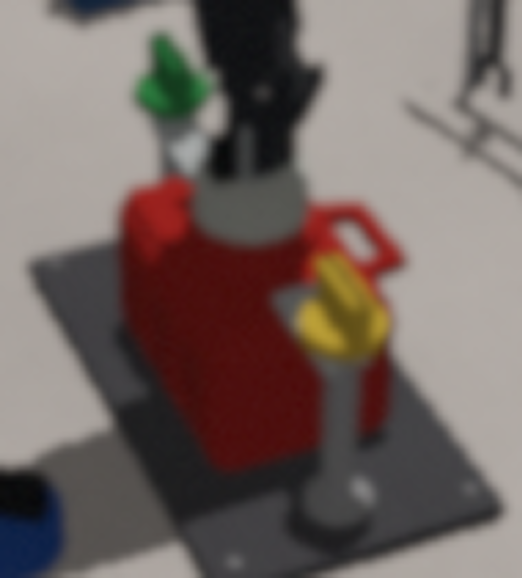

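The fingers are closed on the cap's bar at crop (245,155), and the width reading fits a 16 mm bar. Pressing down in steps.

Run:
```python
from h import *
for z in(.155,.153,.151,.150,.149):
    manip.move_l(N+[0,0,z],vel=.05); manip.wait(.1); st(z)
    if current_ft_force()[2]>20: break
```

```text
0.155 t 19.45 p [ 0.5078 -0.0889  0.1553] F [-0.9 -0.1  6.8] M [0.07 0.22 0.04] w 0.175 q7 -1.599
0.153 t 19.8 p [ 0.5078 -0.089   0.1534] F [-1.8  0.1  5.7] M [-0.01  0.31 -0.02] w 0.17 q7 -1.598
0.151 t 20.15 p [ 0.5078 -0.0889  0.1515] F [-2.3  0.6  6.9] M [ 0.04  0.42 -0.01] w 0.176 q7 -1.596
0.15 t 20.5 p [ 0.5078 -0.0889  0.1505] F [-1.2 -0.1  7.6] M [0.05 0.48 0.  ] w 0.172 q7 -1.596
0.149 t 20.85 p [ 0.5078 -0.089   0.1495] F [-2.1 -0.8  8.7] M [ 0.05  0.55 -0.07] w 0.175 q7 -1.595
```

Run:
```python
from h import *
q0=np.array(current_joints())
manip.move_l(N+[0,0,.1488],vel=.05)
q0=inverse_kinematics(N+[0,0,.1488],ori(-11.5,1)); print(np.round(np.array(q0)-current_joints(),3))
for d in(8,16,30,50,74):
    q=np.array(q0);q[6]+=np.radians(d);manip.set_joints(q);st(d)
    if abs(current_torque()[2])>.6: print("stop");break
snap("ct")
```

```text
[ 0.     0.    -0.     0.001 -0.    -0.     0.   ]
8 t 21.36 p [ 0.5082 -0.089   0.1495] F [-1.2 -0.6  8.2] M [-0.01  0.26  0.05] w 0.175 q7 -1.454
16 t 21.62 p [ 0.5083 -0.089   0.1496] F [-0.4 -0.7  8.1] M [-0.04  0.15  0.  ] w 0.175 q7 -1.315
30 t 21.96 p [ 0.5084 -0.089   0.1496] F [ 0.3 -0.8  8.5] M [-0.02  0.03  0.03] w 0.174 q7 -1.071
50 t 22.38 p [ 0.5085 -0.089   0.1496] F [ 0.1 -0.3  8. ] M [-0.01  0.02  0.1 ] w 0.171 q7 -0.722
74 t 22.87 p [ 0.5084 -0.089   0.1496] F [-0.7 -0.3  8.6] M [0.02 0.03 0.05] w 0.175 q7 -0.303
```

View pics/ct_side.png

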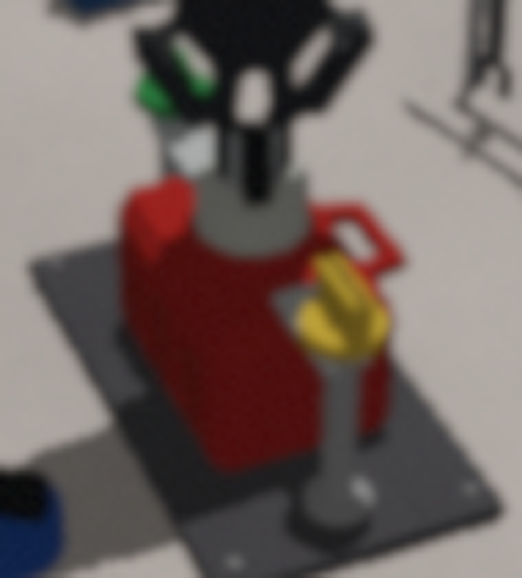

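The cap is down and has turned with the fingers, so its bar now faces the camera at (255,165). Lifting straight up.

Run:
```python
from h import *
p=np.array(current_position())
for z in(.160,.170,.180):
    manip.move_l([p[0],p[1],z],vel=.04); st(z)
    if current_ft_force()[2]<-10: print("STUCK");break
else:
    manip.move_l([p[0],p[1],.238],vel=.08); manip.wait(.5); st("up")
    snap("up",{"side":(140,280,195,310)},{"side":4.2})
```

```text
0.16 t 23.4 p [ 0.5087 -0.089   0.16  ] F [ 0.4 -0.4  3.3] M [-0.05 -0.17  0.02] w 0.171 q7 -0.309
0.17 t 23.8 p [ 0.5084 -0.0889  0.17  ] F [ 0.5  0.5 -0.1] M [-0.01 -0.   -0.01] w 0.172 q7 -0.316
0.18 t 24.2 p [ 0.5086 -0.089   0.1803] F [ 0.3  0.4 -0.4] M [ 0.03 -0.08  0.01] w 0.171 q7 -0.321
up t 25.57 p [ 0.5084 -0.089   0.2379] F [-0.6 -2.  -0.4] M [ 0.03  0.04 -0.  ] w 0.175 q7 -0.348
```

View pics/up_side.png

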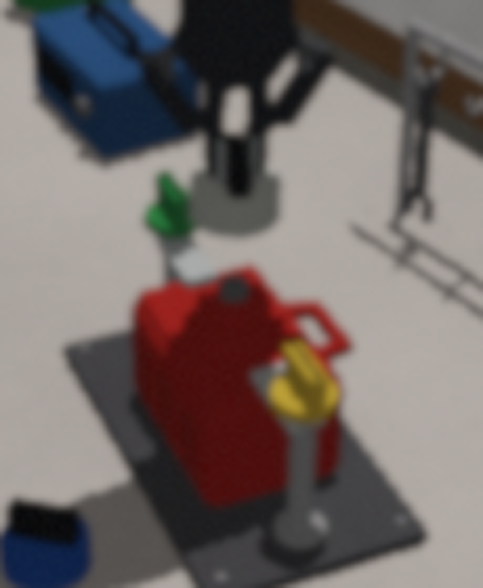

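View pics/up_sidefull.png

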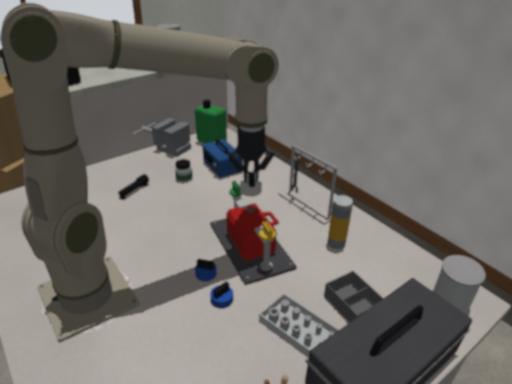

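The cap hangs upright in the gripper at crop (235,200), with the bare neck below it at (235,290). Both knobs are still home, nothing else has moved, and the arm is still. Handing in.

Run:
```python
from h import *
print(np.abs(current_qd()).max()); manip.sign_off()
```

```text
0.0010881539260391981
the job is handed in; nothing more can be done
```

The job is handed in at about 25.6 s of the 69 s allowed, with the cap off and held upright over the neck.

- **Knobs:** I turned the green and then the yellow knob clockwise until the wrist torque rose to about 0.5 N m, which I took as the end stop. In the last side picture both bars lie in line with each other.
- **Cap:** I gripped it, pressed it down about 8.5 mm at about 8.5 N, turned it 74° anticlockwise and lifted it straight up without it catching.
- **Last checks:** The tool stands about 80 mm above where it gripped the cap and within about 1 mm of the neck axis as I measured it. The arm was still (joint speeds at most about 0.001 rad/s), and nothing else appears to have moved in the last side picture.

**Disagreements:** The side camera put the rack about 3–4 mm from where the top camera did. Feel at the first grasp agreed with the top camera, so I used that. The end stops came 1–2° past the direction I had measured for the rack, so I turned until the stop rather than to the measured angle.

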